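# Load a notched edge clamp and latch its jaw up to the strips

## Task

Dry-fit the edge joint: lay the loose wooden strip flat in the clamp, side by side with the strip already there and with their ends about level. Then press the latch tab on the sliding jaw down, slide the jaw up until the two strips are closed together against the screw pad, and let the tab spring up so that the jaw is latched in that notch.

Things in the scene. Friction and masses are not known exactly. Their poses are not given: they have to be found in the camera images.
- clamp: Edge clamp on a plywood board (300 x 170 x 12 mm) screwed to the bench. Origin on the bench top at the clamp's middle line; x points from sliding jaw to screw pad (the way the jaw closes), y along the jaw faces, z up. Two wooden bearers along x at y = +58 and -58 mm (22 mm wide, x = -70 to 80 mm, tops at z = 34 mm) carry the strips; between them an aluminium channel, top at z = 30 mm, notched every 55 mm.
- pad_face (a point): Middle of the face of the fixed steel screw pad (100 mm wide, from 35 to 63 mm above the bench), 75 mm on the +x side of the clamp's origin; axes as the clamp's. The pad's grey head (up to 72 mm high) and wooden screw handle lie behind it, over 132 mm.
- jaw_face (a point): Middle of the front face of the sliding jaw (124 mm wide, from 35 to 62 mm above the bench); axes as the clamp's. The space between jaw and pad is 136 mm at the start. Behind the face stands a 42 mm wide grey hood, top 85 mm above the bench; its rear wall, 37 mm behind the face, is where fingers on the tab push the jaw along.
- jaw (a joint): Travel of the jaw along the clamp's x, m: 0 in its notch at the start, grows as it closes. Notches at 0, 0.055 and 0.110; the latch has 2.5 mm of play either way in a notch and locks the jaw there while the tab is up. About 2 N of friction. With both strips closed up the jaw stops at about 0.0565, within the play of the notch at 0.055.
- tab_seat (a point): Middle of the ribbed top of the jaw's steel latch tab, 60 mm behind the jaw face, 70 mm above the bench when up; axes as the clamp's. The seat is 30 mm wide (y); along x it runs from an upturned lip (6 mm high) 22 mm behind this point to the hood's wall 23 mm ahead of it. The tab is pressed straight down and is sprung.
- latch (a joint): How far the tab is pressed down, m: 0 up, 0.007 fully down. Takes about 4 N to start and 8 N to hold fully down; the jaw is free beyond about 0.005. Let go between notches the tab stays about 4 mm down until the jaw reaches a notch, where it springs up and locks.
- strip_in_mid (a point): Centre of the wooden strip that already lies in the clamp near the screw pad: 40 mm wide (its x), 150 mm long (its y), 28 mm thick, loose on the bearers; its underside is 34 mm above the bench.
- strip_out_mid (a point): Centre of the other, equal wooden strip, loose on the bench: 40 mm wide (its x), 150 mm long (its y), 28 mm thick, about 0.12 kg.

How it is judged (in metres and radians):
On the way:
1. the loose strip lies flat on the bearers beside the other one (z of strip_out_mid in the frame of clamp between 0.044 and 0.053 m and x of strip_out_mid in the frame of jaw_face above 0 m and x of strip_out_mid in the frame of strip_in_mid below -0.036 m and y of strip_out_mid in the frame of clamp between -0.05 and 0.05 m), for 0.2 s.
At the end, for the whole second after the job is handed in: The jaw is latched in the notch 55 mm on from its start (jaw within 4 mm of 0.055, tab up to within 1.5 mm); both strips lie flat on the bearers, side by side with under 6 mm between them, along the jaw faces to within 0.1 rad, ends level to within 20 mm, at rest (value of joint jaw between 0.051 and 0.059 m and value of joint latch below 0.0015 m and z of strip_out_mid in the frame of clamp between 0.044 and 0.052 m and z of strip_in_mid in the frame of clamp between 0.044 and 0.052 m and x of strip_out_mid in the frame of strip_in_mid between -0.046 and -0.036 m and y of strip_out_mid in the frame of strip_in_mid between -0.02 and 0.02 m and angle between the y axis of each of strip_out_mid, strip_in_mid and the y axis of clamp, either way round below 0.1 rad and linear speed of strip_out below 0.01 m/s and velocity of joint jaw below 0.005 m/s); the robot touches nothing.
It also fails if it takes over 54 s, if anything falls off the work surface, if the arm or the gripper's body presses on something with over 40 N, if the wrist force passes 120 N, or if a joint passes its speed limit or range.

## Robot

A 6-joint arm with a two-finger parallel gripper is mounted at the origin on a cart in front of the work surface, level with it; the furniture and walls round the work are solid. World frame = base frame: x ahead of the robot, y to its left, z up, the work surface at z = 0. Lengths are in mm, angles in rad, forces in N, time in s.
With the tool pointing down it reaches from about 275 to 825 mm from the base axis. Payload 4.9 kg.
Tool frame: the origin (TCP) lies midway between the tips of the shut fingers; the grasp point (between the pads) lies 19 mm behind it; z points along the fingers, y is the direction in which the jaws open and shut (so a half turn about z gives the same grasp; the last joint's range is limited). The gripper opens to 85 mm and grips with 20 to 120 N. Pads are 22 mm wide; open, the fingers measure 114 mm over their backs; the gripper's body (76 mm by 85 mm) begins 54 mm behind the grasp point. The pads swing forward as they close: fully open they stand 13 mm farther back than shut.
Start: joints at [-1.394, 0.326, -0.193, 1.052, 0, 1.437], TCP at [168.213, -523.663, 231.281] pointing down, gripper open.
Joint ranges: [-2.65, 2.65], [-0.97, 1.79], [-1.3, 1.35], [-1.93, 2.1], [-1.47, 1.37], [-3.14, 3.14]. Speed limits (rad/s): [2.57, 2.57, 3.14, 3.14, 3.14, 3.14].

## Interface

Orientations are given as a rotation vector (axis times angle).
In Python, from rig import manip, eyes, models gives the robot as it stands. The module is installed in compiled form; this text tells all that it offers.
- The arm moves only by the tool jog_arm, never from a script. Its argument "targets" is a list of rows, each a list of 7 numbers: the turn, a rotation vector about the world's x, y, z in degrees, then the shift along the world's x, y, z in mm, then the closure, from -1 (fully open) to 1 (shut), so that 0 is half open. In form: [[rx, ry, rz, x, y, z, jaw], ...]. A call has 1 to 20 rows; each row is the pose to reach, as a shift and turn from the pose measured when the call began; what a row does not reach only later rows make up. A row lasts 1/8 s, in which the tool goes at most 62.5 mm and 10.7 degrees, less where a joint would pass 70% of its speed; a pose out of reach is approached as far as the arm can. A call with a gripper value outside its range is refused whole. The fingers move at their own pace and stop on an object; "squeeze" is the grip in N (left out, the last holds). Time passes only in rows, so rows that repeat a pose let the fingers close. It gives the time, the measured TCP pose, the force and the opening at its end, in the units of the state.
- manip.read_state(): the state, without advancing time (a new reading comes with each control period).
- eyes.read_camera(name): name is "side" or "top"; returns a dict with "img" (384x512x3 uint8, red, green, blue), "intrinsics" (3x3 intrinsics, pixels), "R" (3x3) and "t" (3): a world point X has camera coordinates R X + t. Camera axes: x right, y down, z forward; pixel columns grow to the right and rows downward; lengths in mm; the calibration is good to about 2 mm. A picture is of the moment at which its call begins. There is no depth.
- manip.finish_job(): hands the job in, once; it reports no verdict.
Trained networks look in the newest picture that a camera, given by its name, has taken for a name from the list of things; names that differ only in an ending like _2 or _b are one class to them, and where a whole thing is asked for, a point or a joint stands for the part that bears it (a point fixed in the world has none). Each returns a list of dicts, best first, with "conf" (0 to 1); they miss things now and then, are a little off and sometimes report something else, mostly with a low value. They report only what shows in the picture. A call takes as long as a camera call.
- models.search_frame(query, camera): "point" ([x, y, z] in mm, in the coordinates of the camera as it stood for that picture, good to about 4 mm: the middle of the surface that is visible of it).
- models.outline_of(query, camera): "pixels" (384x512 bool, what is visible of it).
The state is a dict: "clock": time; "q": joint angles; "joint_velocities": joint speeds; "joint_torque": joint torques, N m; "tool_pos": TCP position; "orientation": TCP orientation; "force": force on the tool from outside, world axes, zero at the start; "wrist_torque": the same for the moment, N m; "opening": finger opening in mm.
Only numpy, scipy, OpenCV 4.12 (cv2) and the standard library are available. Lean on these libraries where they do the work, as an engineer would, in place of code of your own. Each camera call takes 0.05 s, during which the arm holds its last target.

## Working session

There is one attempt and no reset: what is moved stays moved. The work goes in short steps, Python scripts to look and compute and a tool call to move; the robot and the scene stay as the last step left them, time stands still between calls to the robot, and variables do not carry over. Pictures are saved under pics/ and viewed, and the job is handed in when it is done.

Besides the shell and the picture viewer there is one more tool, called after ">>>" by a JSON object that holds its "fn" and its "kwargs". jog_arm: Moves the arm, as the interface text tells. Its arguments: {"type":"object","properties":{"targets":{"type":"array","items":{"type":"array","items":{"type":"number"}}},"squeeze":{"type":"number"}},"required":["targets"]}

```bash
mkdir -p pics; cat > h.py <<'E'
from rig import manip, eyes, models
import numpy as np, cv2
def look(name,fn=None):
    c=eyes.read_camera(name)
    if fn: cv2.imwrite('pics/'+fn,c['img'][:,:,::-1])
    return c
def world(c,p): return c['R'].T@(np.array(p)-c['t'])
def proj(c,X):
    p=c['intrinsics']@(c['R']@np.array(X,float)+c['t']); return p[:2]/p[2]
def ray_z(c,uv,z):
    d=c['R'].T@np.linalg.inv(c['intrinsics'])@np.array([uv[0],uv[1],1.]); o=-c['R'].T@c['t']
    return o+d*(z-o[2])/d[2]
E
python3 - <<'E'
from h import *
print(manip.read_state())
for n in ('top','side'):
    c=look(n,n+'0.png'); print(n,c['intrinsics'].tolist(),(-c['R'].T@c['t']).round(), c['R'].round(2).tolist())
    for q in ('clamp','pad_face','jaw_face','tab_seat','strip_in_mid','strip_out_mid','jaw','latch'):
        try: print(q,[(world(c,d['point']).round(1).tolist(),round(d['conf'],2)) for d in models.search_frame(q,n)])
        except Exception as e: print(q,e)
E
```

```text
{'clock': 0.0, 'q': array([-1.39418838e+00,  3.26879455e-01, -1.93596514e-01,  1.05196586e+00,
       -3.31638402e-05,  1.43661709e+00]), 'joint_velocities': array([-0.00032227, -0.00064786, -0.00072777, -0.00132314, -0.00125143,
       -0.00202926]), 'joint_torque': array([ 5.35283343e-04, -4.43401515e+01,  2.62439167e+01,  1.53474463e-02,
       -1.60024829e-04,  1.51623844e-06]), 'tool_pos': array([ 168.10537702, -523.08006723,  230.53209837]), 'orientation': array([-3.10211401e+00, -4.85966570e-01,  1.06855765e-04]), 'force': array([-0.93737614, -0.86667623, -0.4615605 ]), 'wrist_torque': array([ 0.08802911,  0.01406049, -0.01535108]), 'opening': 85.47329170577254}
top [[413.39030194706794, 0.0, 251.1893204755046], [0.0, 413.39030194706794, 189.56908972023547], [0.0, 0.0, 1.0]] [ 521. -187.  954.] [[0.03, -1.0, 0.01], [-1.0, -0.03, -0.06], [0.06, -0.01, -1.0]]
clamp [([562.5, -112.7, 11.2], 0.76)]
pad_face [([561.8, -107.2, 14.3], 0.97), ([546.3, -156.4, 59.2], 0.44)]
jaw_face [([548.3, -156.1, 58.5], 0.95), ([547.7, -191.0, 68.7], 0.24)]
tab_seat [([544.3, -190.2, 69.4], 0.64)]
strip_in_mid [([563.8, -18.7, 57.8], 0.59), ([545.6, -189.6, 70.1], 0.39)]
strip_out_mid [([599.1, -357.3, 23.0], 0.75), ([545.4, -188.5, 67.0], 0.31)]
jaw []
latch [([541.9, -186.0, 70.9], 0.9)]
side [[365.26634211453717, 0.0, 258.3257716591125], [0.0, 365.26634211453717, 188.73549199627], [0.0, 0.0, 1.0]] [ 330. -764.  643.] [[0.93, -0.38, -0.02], [-0.26, -0.6, -0.76], [0.28, 0.71, -0.65]]
clamp [([546.1, -158.9, 8.7], 0.58)]
pad_face [([546.6, -153.0, 10.6], 0.62)]
jaw_face [([534.3, -162.5, 53.5], 0.81)]
tab_seat [([539.2, -191.5, 67.2], 0.8)]
strip_in_mid [([568.1, -19.3, 62.9], 0.79)]
strip_out_mid [([592.0, -379.3, 27.6], 0.97)]
jaw [([548.4, -154.6, 11.3], 0.71), ([592.8, -379.5, 26.2], 0.69), ([534.6, -163.7, 59.6], 0.58)]
latch [([541.5, -191.5, 69.8], 0.47)]
```

View pics/top0.png

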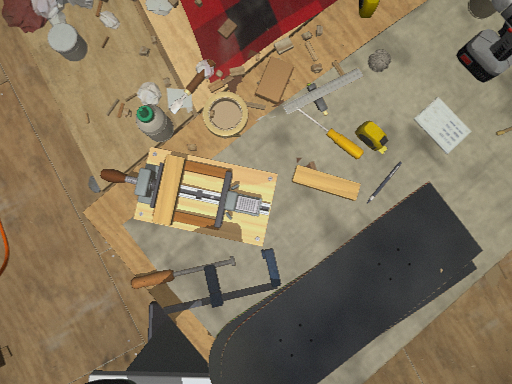

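View pics/side0.png

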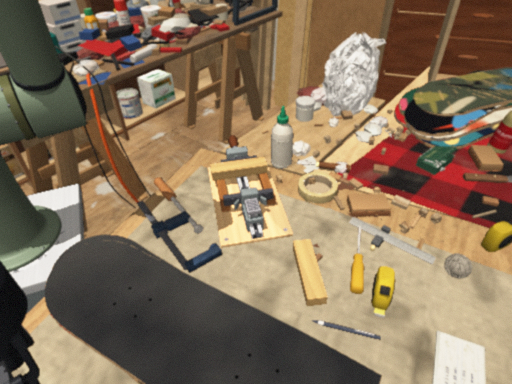

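```bash
python3 - <<'E'
from h import *
c=look('top')
def rect(m,z):
    cs,_=cv2.findContours(m.astype('uint8'),0,2); k=max(cs,key=cv2.contourArea)
    W=np.array([ray_z(c,p[0],z)[:2] for p in k],'float32'); r=cv2.minAreaRect(W); return r,cv2.boxPoints(r).round(1).tolist()
for q,z in (('strip_out_mid',28),('strip_in_mid',62),('tab_seat',70),('jaw_face',62),('clamp',12)):
    for d in models.outline_of(q,'top')[:2]: print(q,d['conf'],rect(d['pixels'],z))
E
```

```text
strip_out_mid 0.73 (((597.625732421875, -362.614990234375), (150.83099365234375, 44.02544403076172), 74.91492462158203), [[556.7000122070312, -429.70001220703125], [599.2999877929688, -441.20001220703125], [638.5, -295.5], [596.0, -284.1000061035156]])
strip_in_mid 0.85 (((569.5480346679688, -18.975025177001953), (44.35740280151367, 149.5703887939453), 80.23863220214844), [[492.1000061035156, -28.200000762939453], [639.5, -53.5], [647.0, -9.800000190734863], [499.6000061035156, 15.600000381469727]])
tab_seat 0.65 (((542.1661987304688, -189.3516845703125), (48.15410614013672, 28.481590270996094), 80.34336853027344), [[524.0999755859375, -210.6999969482422], [552.2000122070312, -215.5], [560.2000122070312, -168.0], [532.2000122070312, -163.1999969482422]])
jaw_face 0.75 (((546.628662109375, -171.85536193847656), (90.75910949707031, 124.15843200683594), 81.28243255615234), [[478.3999938964844, -207.3000030517578], [601.0999755859375, -226.10000610351562], [614.9000244140625, -136.39999389648438], [492.1000061035156, -117.5999984741211]])
clamp 0.94 (((569.1076049804688, -46.87516784667969), (396.0589904785156, 172.5956573486328), 79.45782470703125), [[448.0, -225.8000030517578], [617.7000122070312, -257.3999938964844], [690.2000122070312, 132.0], [520.5, 163.60000610351562]])
```

```bash
python3 - <<'E'
from h import *
c=look('top'); s=look('side')
u=np.array([np.cos(np.radians(80.3)),np.sin(np.radians(80.3)),0]); v=np.array([-u[1],u[0],0]); O=np.array([562.5,-70.1,0])
def poly(im,cc,P,col):
    p=np.array([proj(cc,x)*4 for x in P]); return p
def draw(cc,boxes,fn,x0,y0,w,h):
    im=cv2.resize(cc['img'][:,:,::-1],None,fx=4,fy=4,interpolation=2)
    for P,col in boxes: cv2.polylines(im,[np.array([proj(cc,x)*4+1.5 for x in P]).round().astype(int)],True,col,1)
    cv2.imwrite('pics/'+fn,im[y0*4:(y0+h)*4,x0*4:(x0+w)*4])
def box(C,a,b,z,ha,hb): return [C+i*ha*a+j*hb*b+np.array([0,0,z]) for i,j in ((1,1),(1,-1),(-1,-1),(-1,1))]
l=np.array([np.cos(np.radians(74.9)),np.sin(np.radians(74.9)),0]); w=np.array([l[1],-l[0],0])
So=np.array([597.6,-362.6,0])
B=[(box(So,w,l,28,20,75),(0,0,255)),(box(O-61*u-7*u,u,v,62,7,62),(255,0,0)),(box(O+55*u,u,v,62,20,75),(0,0,255)),(box(O-121*u,u,v,70,22,15),(0,255,0)),(box(O,u,v,12,150,85),(255,0,255))]
draw(c,B,'topz.png',130,130,195,120)
draw(s,B,'sidez.png',195,140,150,150)
E
```

```text
(no output)
```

View pics/topz.png

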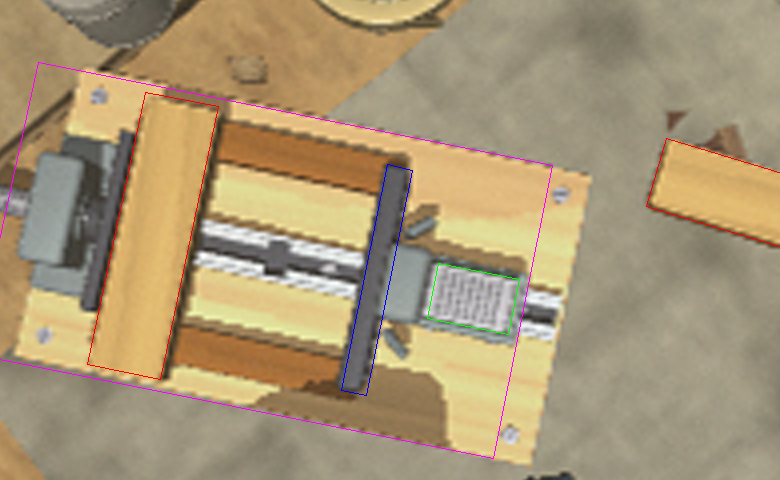

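View pics/sidez.png

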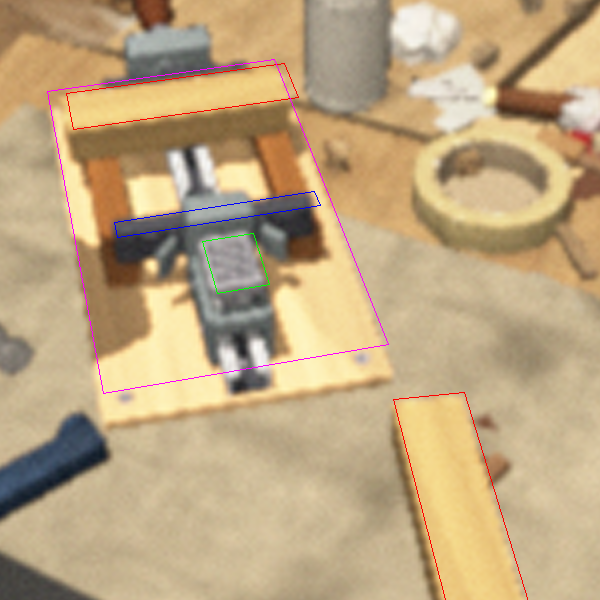

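>>> {"fn": "jog_arm", "kwargs": {"targets": [[0, 0, 7, 54, 20, 0, -1], [0, 0, 14, 107, 40, -10, -1], [0, 0, 21, 161, 60, -20, -1], [0, 0, 29, 215, 80, -40, -1], [0, 0, 36, 268, 100, -60, -1], [0, 0, 43, 322, 120, -80, -1], [0, 0, 50, 376, 140, -100, -1], [0, 0, 57, 429.5, 160.5, -120, -1], [0, 0, 57, 429.5, 160.5, -130, -1], [0, 0, 57, 429.5, 160.5, -130, -1], [0, 0, 57, 429.5, 160.5, -130, -1]], "squeeze": 40}}

```text
clock: 2.68
tool_pos: [596.9, -364.2, 102.0]
orientation: [2.497, 1.905, -0.0]
force: [-0.1, 0.2, 0.5]
opening: 85.8
```

```bash
python3 - <<'E'
from h import *
from scipy.spatial.transform import Rotation as R
st=manip.read_state(); M=R.from_rotvec(st['orientation']).as_matrix()
print(st['clock'],st['tool_pos'],np.degrees(np.arctan2(M[1,1],M[0,1])),M[:,2],st['q'])
c=look('top','top1.png'); s=look('side','side1.png')
E
```

```text
2.675 [ 596.87635784 -364.19489606  102.04910296] -15.305502101890758 [ 2.81760240e-04 -5.36601812e-04 -9.99999816e-01] [-6.53207705e-01  6.96942317e-01  8.03690937e-02  9.53673234e-01
 -2.54900041e-04  1.18472005e+00]
```

View pics/side1.png

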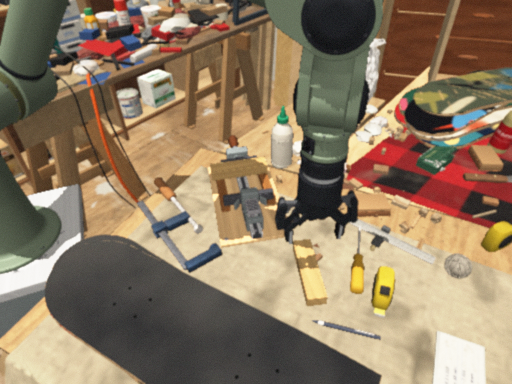

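>>> {"fn": "jog_arm", "kwargs": {"targets": [[0, 0, 0.3, 0.7, 1.6, -40, -1], [0, 0, 0.3, 0.7, 1.6, -75, -1], [0, 0, 0.3, 0.7, 1.6, -95, -1], [0, 0, 0.3, 0.7, 1.6, -99, -1], [0, 0, 0.3, 0.7, 1.6, -99, 0], [0, 0, 0.3, 0.7, 1.6, -99, 1], [0, 0, 0.3, 0.7, 1.6, -99, 1], [0, 0, 0.3, 0.7, 1.6, -99, 1], [0, 0, 0.3, 0.7, 1.6, -99, 1], [0, 0, 0.3, 0.7, 1.6, -99, 1], [0, 0, 0.3, 0.7, 1.6, -99, 1]], "squeeze": 40}}

```text
clock: 4.15
tool_pos: [598.6, -363.5, 5.2]
orientation: [2.49, 1.91, 0.001]
force: [-0.9, 0.3, 5.5]
opening: 39.4
```

>>> {"fn": "jog_arm", "kwargs": {"targets": [[0, 0, 0, 0, 0, 40, 1], [0, 0, 0, 0, 0, 90, 1], [0, 0, 8, 0, 10, 130, 1], [0, 0, 17, -5, 40, 140, 1], [0, 0, 26, -10, 75, 140, 1], [0, 0, 35, -15, 110, 140, 1], [0, 0, 44, -20, 145, 140, 1], [0, 0, 53, -25, 180, 140, 1], [0, 0, 62, -30, 215, 140, 1], [0, 0, 71, -35, 250, 140, 1], [0, 0, 80, -38, 270, 140, 1], [0, 0, 88, -38, 281, 140, 1], [0, 0, 95, -38, 281.5, 140, 1], [0, 0, 95, -38, 281.5, 140, 1], [0, 0, 95, -38, 281.5, 140, 1], [0, 0, 95, -38, 281.5, 140, 1]]}}

```text
clock: 6.15
tool_pos: [560.6, -82.1, 145.1]
orientation: [0.276, 3.128, 0.005]
force: [0.0, -0.4, -1.7]
opening: 39.4
```

```bash
cat >> h.py <<'E'
from scipy.spatial.transform import Rotation as R
def st():
    s=manip.read_state(); M=R.from_rotvec(s['orientation']).as_matrix()
    print(s['clock'],s['tool_pos'].round(1),'yaw',np.degrees(np.arctan2(M[1,1],M[0,1])).round(2),'f',s['force'].round(1),'op',s['opening']); return s
E
python3 - <<'E'
from h import *
st(); c=look('top','top2.png'); s=look('side','side2.png')
im=np.vstack([cv2.resize(c['img'][120:270,120:330],None,fx=2.85,fy=2.85)[:300*2], ]); 
cv2.imwrite('pics/t2.png',im[:,:,::-1]); cv2.imwrite('pics/s2.png',cv2.resize(s['img'][100:260,170:350],None,fx=3.5,fy=3.5)[:,:,::-1])
E
```

```text
6.15 [560.6 -82.1 145.1] yaw 79.93 f [ 0.  -0.4 -1.7] op 39.35731079363061
```

View pics/t2.png

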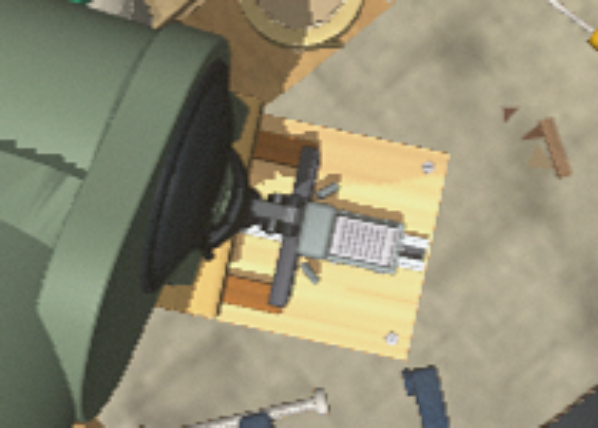

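View pics/s2.png

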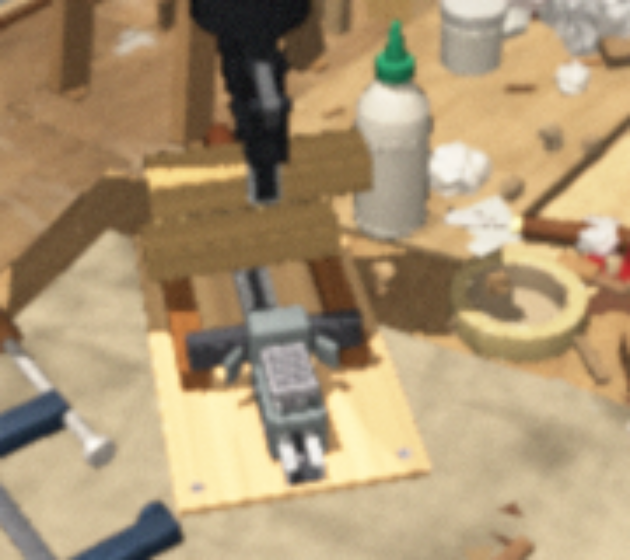

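>>> {"fn": "jog_arm", "kwargs": {"targets": [[0, 0, 0.3, 0, 0, -40, 1], [0, 0, 0.3, 0, 0, -75, 1], [0, 0, 0.3, 0, 0, -92, 1], [0, 0, 0.3, 0, 0, -100, 1], [0, 0, 0.3, 0, 0, -103, 1], [0, 0, 0.3, 0, 0, -105, 1], [0, 0, 0.3, 0, 0, -105, 1], [0, 0, 0.3, 0, 0, -105, 1]]}}

```text
clock: 7.25
tool_pos: [561.0, -82.3, 40.7]
orientation: [0.267, 3.127, 0.005]
force: [-0.2, -0.4, -1.5]
opening: 38.9
```

```bash
python3 - <<'E'
from h import *
st(); s=look('side')
cv2.imwrite('pics/s3.png',cv2.resize(s['img'][100:260,170:350],None,fx=3.5,fy=3.5)[:,:,::-1])
E
```

```text
7.25 [561.  -82.3  40.7] yaw 80.25 f [-0.2 -0.4 -1.5] op 38.85349557188829
```

View pics/s3.png

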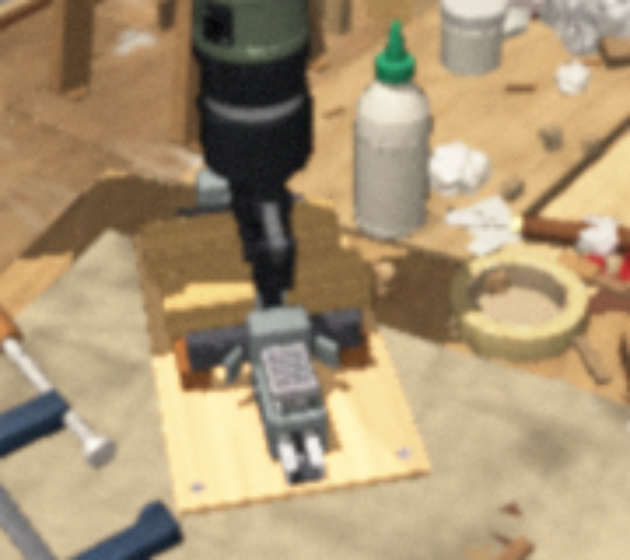

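>>> {"fn": "jog_arm", "kwargs": {"targets": [[0, 0, 0, 0, 0, -1, 1], [0, 0, 0, 0, 0, -2, 1], [0, 0, 0, 0, 0, -2, 1]]}}

```text
clock: 7.68
tool_pos: [561.1, -82.3, 39.1]
orientation: [0.267, 3.127, 0.005]
force: [-1.7, 0.4, 3.5]
opening: 39.1
```

Contact with the bearers. Open a little and rise.

>>> {"fn": "jog_arm", "kwargs": {"targets": [[0, 0, 0, 0, 0, 0, 0.2], [0, 0, 0, 0, 0, 0, -0.15], [0, 0, 0, 0, 0, 0, -0.2], [0, 0, 0, 0, 0, 0, -0.2], [0, 0, 0, 0, 0, 0, -0.2], [0, 0, 0, 0, 0, 10, -0.2], [0, 0, 0, 0, 0, 40, -0.2], [0, 0, 0, 0, 0, 90, -0.2], [0, 0, 0, 0, 0, 110, -0.2], [0, 0, 0, 0, 0, 110, 1], [0, 0, 0, 0, -60, 110, 1], [0, 0, 0, -15, -108, 110, 1], [0, 0, 0, -15, -108, 110, 1], [0, 0, 0, -15, -108, 110, 1]]}}

```text
clock: 9.43
tool_pos: [545.4, -189.8, 148.0]
orientation: [0.268, 3.129, 0.007]
force: [-0.1, -0.7, 0.8]
opening: -0.3
```

```bash
python3 - <<'E'
from h import *
st(); s=look('side'); c=look('top')
cv2.imwrite('pics/s4.png',cv2.resize(s['img'][100:260,170:350],None,fx=3.5,fy=3.5)[:,:,::-1])
cv2.imwrite('pics/t4.png',cv2.resize(c['img'][120:270,120:330],None,fx=2.85,fy=2.85)[:,:,::-1])
for cc,n in ((c,'top'),(s,'side')):
  for q in ('strip_out_mid','strip_in_mid','tab_seat','jaw_face'): print(n,q,[(world(cc,d['point']).round(1).tolist(),round(d['conf'],2)) for d in models.search_frame(q,n)])
E
```

```text
9.425 [ 545.4 -189.8  148. ] yaw 80.22 f [-0.1 -0.7  0.8] op -0.31323008730505203
top strip_out_mid []
top strip_in_mid [([569.5, -17.5, 57.4], 0.93)]
top tab_seat []
top jaw_face []
side strip_out_mid [([551.7, -93.0, 60.6], 0.7)]
side strip_in_mid [([546.1, -18.4, 62.2], 0.57), ([536.4, -160.4, 59.9], 0.17)]
side tab_seat [([536.8, -188.8, 71.6], 0.62)]
side jaw_face [([535.1, -161.2, 54.6], 0.88)]
```

View pics/s4.png

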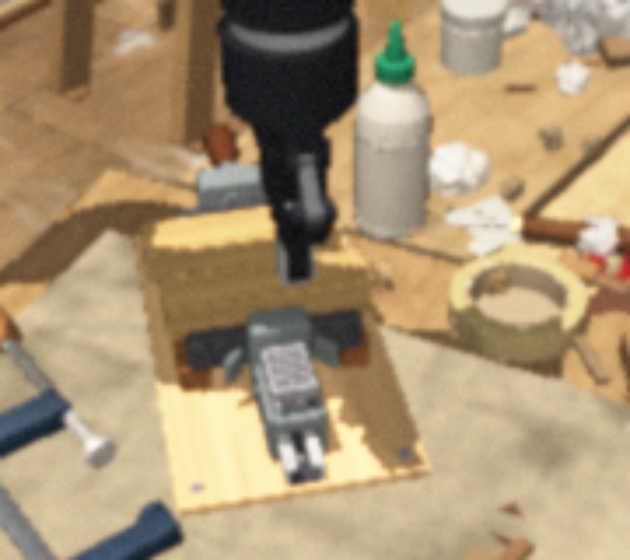

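View pics/t4.png

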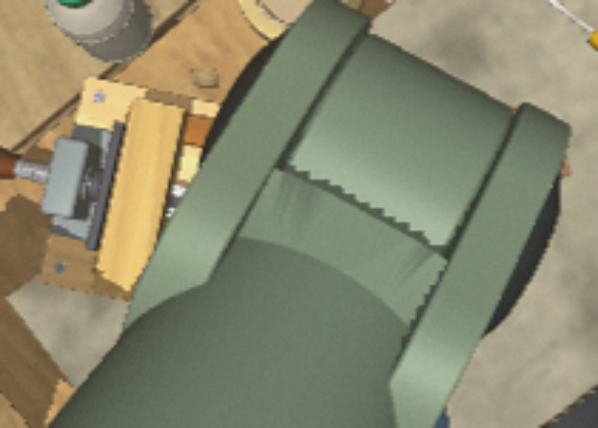

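>>> {"fn": "jog_arm", "kwargs": {"targets": [[0, 0, 0, -2.9, -0.2, -35, 1], [0, 0, 0, -2.9, -0.2, -62, 1], [0, 0, 0, -2.9, -0.2, -71, 1], [0, 0, 0, -2.9, -0.2, -75, 1], [0, 0, 0, -2.9, -0.2, -77, 1], [0, 0, 0, -2.9, -0.2, -77, 1]]}}

```text
clock: 10.68
tool_pos: [543.9, -190.4, 72.9]
orientation: [0.266, 3.126, 0.004]
force: [0.3, -0.6, 0.7]
opening: -0.1
```

```bash
python3 - <<'E'
from h import *
st(); s=look('side')
cv2.imwrite('pics/s5.png',cv2.resize(s['img'][120:250,190:320],None,fx=4.5,fy=4.5)[:,:,::-1])
E
```

```text
10.675 [ 543.9 -190.4   72.9] yaw 80.28 f [ 0.3 -0.6  0.7] op -0.08331778726507143
```

View pics/s5.png

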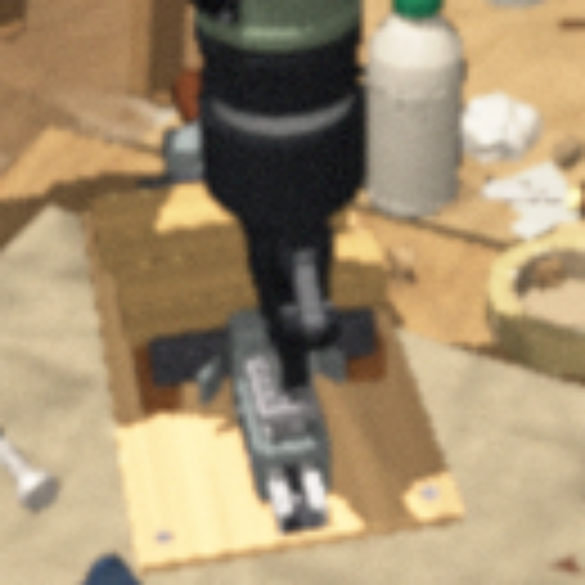

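```bash
python3 - <<'E'
from h import *
s=look('side'); t=st()
k=lambda X:((proj(s,X)-[190,120])*4.5).round()
print(k(t['tool_pos']),k([542.2,-189.4,70]))
u=np.array([.168,.986,0]);v=np.array([-.986,.168,0]);T=np.array([542.2,-189.4,70])
for i,j in((22,15),(22,-15),(-22,-15),(-22,15)): print(k(T+i*u+j*v))
for q in('tab_seat','latch'):
  for d in models.outline_of(q,'side'):
    r,c=np.nonzero(d['pixels']); print(q,d['conf'],((c.min()-190)*4.5,(c.max()-190)*4.5,(r.min()-120)*4.5,(r.max()-120)*4.5))
big=cv2.resize(s['img'][165:235,225:285],None,fx=9,fy=8,interpolation=cv2.INTER_CUBIC)
cv2.imwrite('pics/s6.png',big[:,:,::-1])
E
```

```text
10.775 [ 543.8 -190.4   72.9] yaw 80.28 f [-0.2  0.3  0.6] op 0.28998067419305934
[289. 380.] [286. 383.]
[248. 360.]
[305. 351.]
[324. 408.]
[265. 418.]
tab_seat 0.66 (np.float64(81.0), np.float64(459.0), np.float64(67.5), np.float64(571.5))
tab_seat 0.48 (np.float64(247.5), np.float64(306.0), np.float64(355.5), np.float64(427.5))
latch 0.7 (np.float64(247.5), np.float64(315.0), np.float64(355.5), np.float64(432.0))
latch 0.31 (np.float64(81.0), np.float64(454.5), np.float64(67.5), np.float64(576.0))
```

View pics/s6.png

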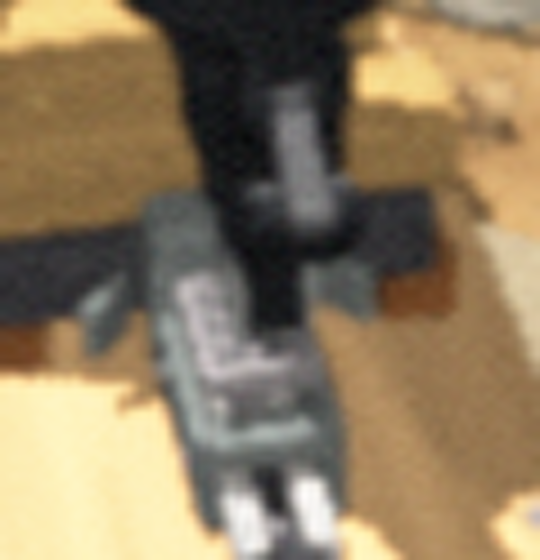

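>>> {"fn": "jog_arm", "kwargs": {"targets": [[0, 0, 0, -4, 0.7, 0, 1], [0, 0, 0, -4, 0.7, -2, 1], [0, 0, 0, -4, 0.7, -4, 1], [0, 0, 0, -4, 0.7, -5, 1], [0, 0, 0, -4, 0.7, -6, 1], [0, 0, 0, -4, 0.7, -6, 1]]}}

```text
clock: 11.62
tool_pos: [539.6, -189.6, 66.8]
orientation: [0.266, 3.126, 0.004]
force: [-1.5, 0.3, 5.9]
opening: -0.0
```

>>> {"fn": "jog_arm", "kwargs": {"targets": [[0, 0, 0, 0, 0, -2, 1], [0, 0, 0, 0, 0, -3, 1], [0, 0, 0, 0, 0, -4, 1], [0, 0, 0, 0, 0, -4, 1]]}}

```text
clock: 12.12
tool_pos: [539.6, -189.6, 63.1]
orientation: [0.266, 3.126, 0.004]
force: [-1.7, 0.3, 7.0]
opening: -0.0
```

>>> {"fn": "jog_arm", "kwargs": {"targets": [[0, 0, 0, 0.5, 3, 0, 1], [0, 0, 0, 1, 6, 0, 1], [0, 0, 0, 1.5, 9, 0, 1], [0, 0, 0, 2, 12, 0, 1], [0, 0, 0, 2.5, 15, 0, 1], [0, 0, 0, 3.1, 18, 0, 1], [0, 0, 0, 3.1, 18, 0, 1]]}}

```text
clock: 13.0
tool_pos: [542.9, -172.1, 63.6]
orientation: [0.266, 3.126, 0.002]
force: [-2.3, -1.0, 6.6]
opening: 0.2
```

```bash
python3 - <<'E'
from h import *
st(); s=look('side')
cv2.imwrite('pics/s7.png',cv2.resize(s['img'][120:250,190:320],None,fx=4.5,fy=4.5)[:,:,::-1])
E
```

```text
13.0 [ 542.9 -172.1   63.6] yaw 80.28 f [-2.3 -1.   6.6] op 0.18282796283191133
```

View pics/s7.png

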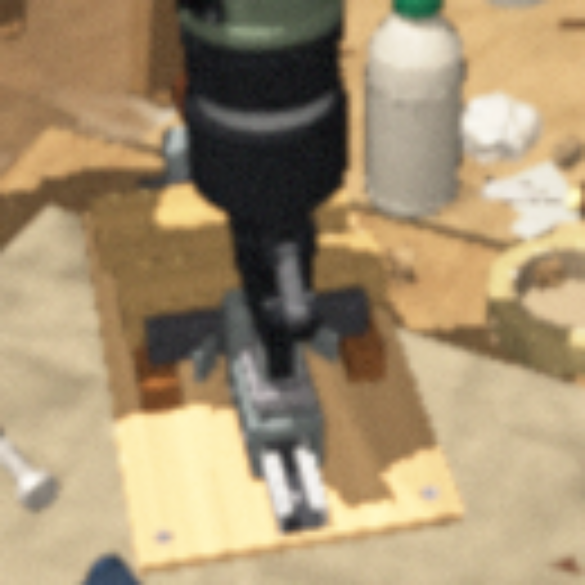

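>>> {"fn": "jog_arm", "kwargs": {"targets": [[0, 0, 0, 0.7, 4, -0.5, 1], [0, 0, 0, 1.4, 8, -0.7, 1], [0, 0, 0, 2.1, 12, -0.7, 1], [0, 0, 0, 2.8, 16, -0.7, 1], [0, 0, 0, 3.5, 20, -0.7, 1], [0, 0, 0, 4.1, 24, -0.7, 1], [0, 0, 0, 4.8, 28, -0.7, 1], [0, 0, 0, 4.8, 28, -0.7, 1]]}}

```text
clock: 14.05
tool_pos: [547.9, -144.7, 63.5]
orientation: [0.266, 3.125, -0.001]
force: [-2.3, -1.1, 6.4]
opening: 0.3
```

```bash
python3 - <<'E'
from h import *
st(); s=look('side')
cv2.imwrite('pics/s8.png',cv2.resize(s['img'][120:250,190:320],None,fx=4.5,fy=4.5)[:,:,::-1])
E
```

```text
14.05 [ 547.9 -144.7   63.5] yaw 80.27 f [-2.3 -1.1  6.4] op 0.320479951313062
```

View pics/s8.png

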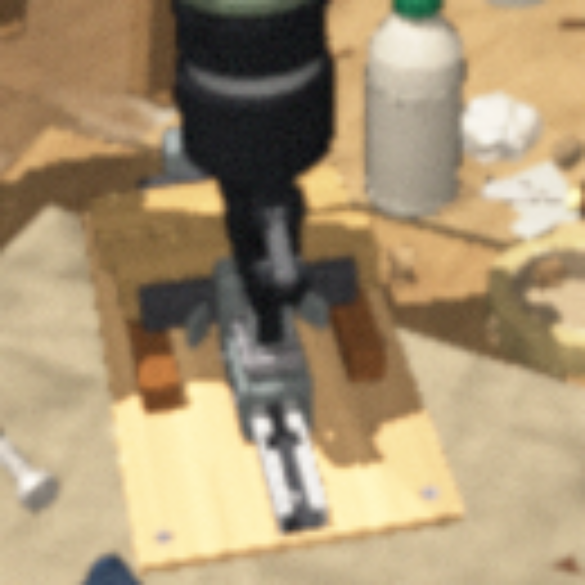

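>>> {"fn": "jog_arm", "kwargs": {"targets": [[0, 0, 0, 0.3, 2, -0.5, 1], [0, 0, 0, 0.7, 4, -0.6, 1], [0, 0, 0, 1, 6, -0.6, 1], [0, 0, 0, 1.3, 8, -0.6, 1], [0, 0, 0, 1.6, 9.5, -0.6, 1], [0, 0, 0, 1.6, 9.5, -0.6, 1]]}}

```text
clock: 14.85
tool_pos: [549.5, -136.4, 63.3]
orientation: [0.267, 3.125, -0.005]
force: [-2.8, -3.1, 6.7]
opening: 0.1
```

>>> {"fn": "jog_arm", "kwargs": {"targets": [[0, 0, 0, 0.3, 2, -0.3, 1], [0, 0, 0, 0.5, 3, -0.3, 1], [0, 0, 0, 0.5, 3, -0.3, 1]]}}

```text
clock: 15.22
tool_pos: [549.8, -134.6, 63.5]
orientation: [0.268, 3.125, -0.009]
force: [-3.9, -2.7, 7.2]
opening: -0.1
```

```bash
python3 - <<'E'
from h import *
st(); s=look('side')
cv2.imwrite('pics/s9.png',cv2.resize(s['img'][120:250,190:320],None,fx=4.5,fy=4.5)[:,:,::-1])
E
```

```text
15.225 [ 549.8 -134.6   63.5] yaw 80.2 f [-3.9 -2.7  7.2] op -0.12290899478887342
```

View pics/s9.png

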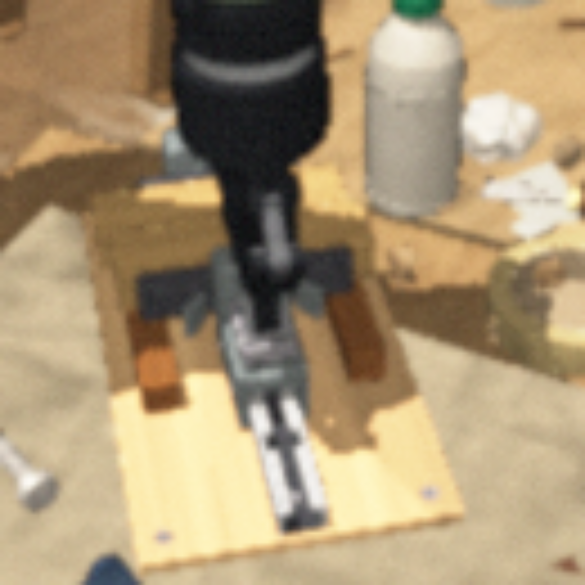

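>>> {"fn": "jog_arm", "kwargs": {"targets": [[0, 0, 0, 0.3, 2, -0.3, 1], [0, 0, 0, 0.6, 4, -0.3, 1], [0, 0, 0, 0.6, 4, -0.3, 1]]}}

```text
clock: 15.65
tool_pos: [551.1, -132.3, 63.9]
orientation: [0.269, 3.124, -0.015]
force: [-1.5, -3.5, 6.1]
opening: 0.1
```

>>> {"fn": "jog_arm", "kwargs": {"targets": [[0, 0, 0, 0.3, 3, -0.6, 1], [0, 0, 0, 0.6, 5, -0.8, 1], [0, 0, 0, 0.6, 5, -0.8, 1]]}}

```text
clock: 16.02
tool_pos: [552.7, -129.2, 64.0]
orientation: [0.27, 3.122, -0.021]
force: [-1.6, -4.6, 6.4]
opening: -0.1
```

```bash
python3 - <<'E'
from h import *
st(); s=look('side')
im=cv2.resize(s['img'][120:250,190:320],None,fx=4.5,fy=4.5)[:,:,::-1].copy()
u=np.array([.168,.986,0]);v=np.array([-.986,.168,0]);O=np.array([562.5,-70.1,0])
for x,col in ((-61+55,(0,0,255)),(-61+59,(0,255,0))):
    P=[(proj(s,O+x*u+j*v+[0,0,62])-[190,120])*4.5 for j in(-62,62)]
    cv2.line(im,tuple(P[0].astype(int).tolist()),tuple(P[1].astype(int).tolist()),col,1)
cv2.imwrite('pics/s10.png',im)
E
```

```text
16.025 [ 552.7 -129.2   64. ] yaw 80.11 f [-1.6 -4.6  6.4] op -0.1464414592119891
```

View pics/s10.png

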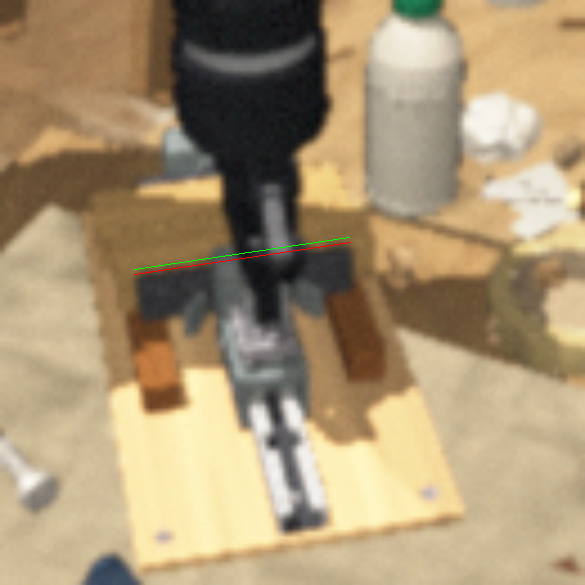

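>>> {"fn": "jog_arm", "kwargs": {"targets": [[0, 0, 0, 0.3, 3, -0.8, 1], [0, 0, 0, 0.6, 5, -1, 1], [0, 0, 0, 0.6, 5, -1, 1]]}}

```text
clock: 16.45
tool_pos: [554.3, -126.0, 63.9]
orientation: [0.271, 3.119, -0.027]
force: [-1.5, -2.9, 6.9]
opening: 0.0
```

>>> {"fn": "jog_arm", "kwargs": {"targets": [[0, 0, 0, 0.3, 3, -0.8, 1], [0, 0, 0, 0.6, 5, -1, 1], [0, 0, 0, 0.6, 5, -1, 1]]}}

```text
clock: 16.82
tool_pos: [556.0, -122.9, 63.8]
orientation: [0.272, 3.117, -0.033]
force: [-1.6, -3.9, 6.5]
opening: 0.3
```

```bash
python3 - <<'E'
from h import *
s_=st(); print(R.from_rotvec(s_['orientation']).as_matrix()[:,2]); s=look('side')
im=cv2.resize(s['img'][120:250,190:320],None,fx=4.5,fy=4.5)[:,:,::-1].copy()
cv2.imwrite('pics/s11.png',im)
E
```

```text
16.825 [ 556.  -122.9   63.8] yaw 80.02 f [-1.6 -3.9  6.5] op 0.28067751576402244
[ 0.01069232 -0.02198943 -0.99970102]
```

View pics/s11.png

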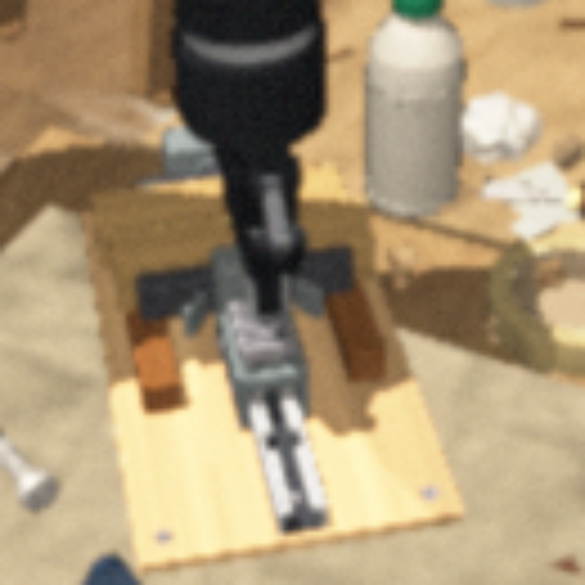

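>>> {"fn": "jog_arm", "kwargs": {"targets": [[1.2, 0.6, 0, -2, 1, -1, 1], [1.2, 0.6, 0, -4, 3, -1.2, 1], [1.2, 0.6, 0, -4, 5, -1.2, 1], [1.2, 0.6, 0, -4, 6, -1.2, 1], [1.2, 0.6, 0, -4, 6, -1.2, 1]]}}

```text
clock: 17.5
tool_pos: [555.1, -121.7, 64.2]
orientation: [0.276, 3.123, -0.016]
force: [1.7, -10.5, 3.5]
opening: 0.1
```

```bash
python3 - <<'E'
from h import *
s_=st(); print(R.from_rotvec(s_['orientation']).as_matrix()[:,2])
E
```

```text
17.5 [ 555.1 -121.7   64.2] yaw 79.89 f [  1.7 -10.5   3.5] op 0.06806607019791037
[ 0.00551367 -0.01090585 -0.99992533]
```

>>> {"fn": "jog_arm", "kwargs": {"targets": [[0.6, 0.3, 0, -1, 4, -2, 1], [0.6, 0.3, 0, -1, 7, -2.5, 1], [0.6, 0.3, 0, -1, 7, -2.5, 1], [0.6, 0.3, 0, -1, 7, -2.5, 1]]}}

```text
clock: 18.0
tool_pos: [555.2, -121.7, 63.9]
orientation: [0.283, 3.126, -0.023]
force: [-4.5, -17.1, 11.3]
opening: -0.5
```

```bash
python3 - <<'E'
from h import *
s_=st(); s=look('side')
im=cv2.resize(s['img'][120:250,190:320],None,fx=4.5,fy=4.5)[:,:,::-1].copy()
cv2.imwrite('pics/s12.png',im)
E
```

```text
18.0 [ 555.2 -121.7   63.9] yaw 79.66 f [ -4.5 -17.1  11.3] op -0.47973613156639955
```

View pics/s12.png

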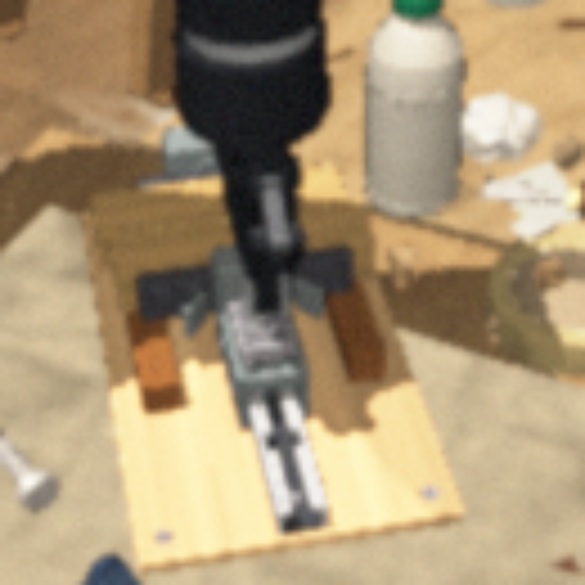

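>>> {"fn": "jog_arm", "kwargs": {"targets": [[0, 0, 0, 0, 0, 0, 1], [0, 0, 0, -0.2, -1, 0, 1], [0, 0, 0, -0.2, -1.5, 4, 1], [0, 0, 0, -0.2, -1.5, 10, 1], [0, 0, 0, -0.2, -1.5, 20, 1], [0, 0, 0, 0, -2, 50, 1], [0, 0, 0, 0, -2, 100, 1], [0, 0, 0, 0, -2, 150, 1], [0, 0, 0, -30, -60, 180, 1], [0, 0, 0, -60, -120, 180, 1], [0, 0, 0, -80, -180, 180, 1], [0, 0, 0, -100, -240, 180, 1], [0, 0, 0, -120, -300, 180, 1], [0, 0, 0, -140, -350, 180, 1], [0, 0, 0, -140, -350, 180, 1], [0, 0, 0, -140, -350, 180, 1]]}}

```text
clock: 20.05
tool_pos: [414.9, -471.8, 243.7]
orientation: [0.284, 3.126, -0.022]
force: [0.3, -0.1, -0.1]
opening: -0.5
```

```bash
python3 - <<'E'
from h import *
st(); c=look('top'); s=look('side')
u=np.array([np.cos(np.radians(80.3)),np.sin(np.radians(80.3)),0]);v=np.array([-u[1],u[0],0]);O=np.array([562.5,-70.1,0])
for cc,n,(r0,r1,c0,c1,f) in ((c,'top',(130,250,130,290,5)),(s,'side',(120,250,190,320,4.5))):
  cv2.imwrite('pics/f_%s.png'%n,cv2.resize(cc['img'][r0:r1,c0:c1],None,fx=f,fy=f,interpolation=cv2.INTER_CUBIC)[:,:,::-1])
  for q in ('strip_out_mid','strip_in_mid','tab_seat','jaw_face'):
    for d in models.search_frame(q,n)[:2]:
      w=world(cc,d['point'])-O; print(n,q,round(d['conf'],2),'clamp',(w@u).round(1),(w@v).round(1),w[2].round(1))
E
```

```text
20.05 [ 414.9 -471.8  243.7] yaw 79.6 f [ 0.3 -0.1 -0.1] op -0.4505764743578829
top strip_out_mid 0.74 clamp 19.6 -5.7 59.3
top strip_in_mid 0.64 clamp 58.6 6.7 59.0
top strip_in_mid 0.54 clamp -35.1 12.2 57.5
top tab_seat 0.63 clamp -66.1 -4.3 71.1
top jaw_face 0.69 clamp -35.8 3.0 61.6
```

View pics/f_top.png

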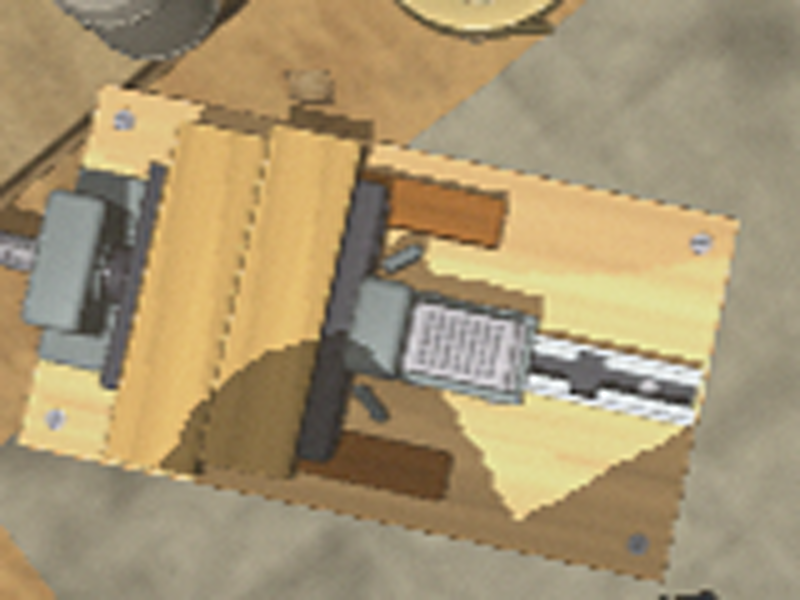

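View pics/f_side.png

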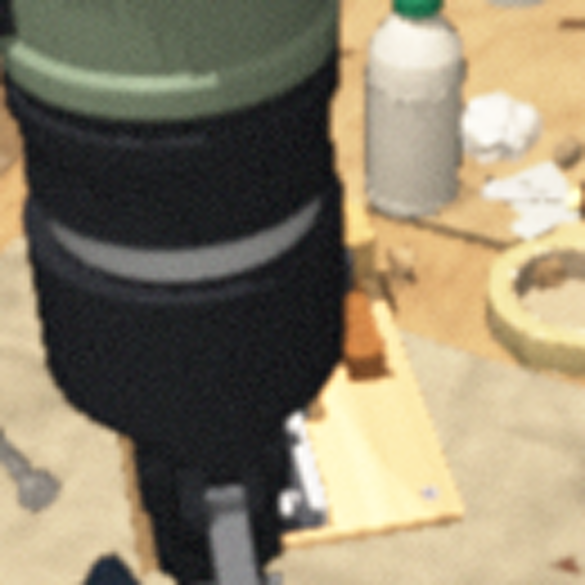

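>>> {"fn": "jog_arm", "kwargs": {"targets": [[0, 0, 0, -60, -13, 0, 1], [0, 0, 0, -120, -26, 0, 1], [0, 0, 0, -180, -39, 0, 1], [0, 0, 0, -240, -52, 0, 1], [0, 0, 0, -240, -52, 0, 1], [0, 0, 0, -240, -52, 0, 1]]}}

```text
clock: 21.3
tool_pos: [175.8, -523.2, 244.2]
orientation: [0.282, 3.125, -0.023]
force: [-0.5, 0.1, -0.0]
opening: 0.1
```

```bash
python3 - <<'E'
from h import *
st(); s=look('side'); c=look('top')
u=np.array([np.cos(np.radians(80.3)),np.sin(np.radians(80.3)),0]);v=np.array([-u[1],u[0],0]);O=np.array([562.5,-70.1,0])
cv2.imwrite('pics/g_side.png',cv2.resize(s['img'][130:230,200:300],None,fx=6,fy=6,interpolation=cv2.INTER_CUBIC)[:,:,::-1])
old=cv2.imread('pics/side0.png'); cv2.imwrite('pics/g_old.png',cv2.resize(old[150:250,205:305],None,fx=6,fy=6,interpolation=cv2.INTER_CUBIC))
for cc,n in ((c,'top'),(s,'side')):
  for q in ('strip_out_mid','strip_in_mid','tab_seat','jaw_face'):
    for d in models.search_frame(q,n)[:1]:
      w=world(cc,d['point'])-O; print(n,q,round(d['conf'],2),'clamp',(w@u).round(1),(w@v).round(1),w[2].round(1))
for a,b in (('top','top'),):
  m=models.outline_of('tab_seat','top')[0]['pixels']; ms=models.outline_of('tab_seat','side')
  print([ (d['conf'],np.argwhere(d['pixels']).mean(0)[::-1]) for d in ms], np.argwhere(m).mean(0)[::-1])
E
```

```text
21.3 [ 175.8 -523.2  244.2] yaw 79.68 f [-0.5  0.1 -0. ] op 0.09579197849302486
top strip_out_mid 0.85 clamp 14.9 -2.5 57.6
top strip_in_mid 0.91 clamp 56.1 5.9 61.6
top tab_seat 0.73 clamp -63.1 -2.4 70.2
top jaw_face 0.89 clamp -36.3 4.6 61.5
side strip_out_mid 0.88 clamp 15.3 -1.6 62.1
side strip_in_mid 0.94 clamp 61.3 4.1 64.6
side tab_seat 0.51 clamp -66.2 4.8 68.5
side jaw_face 0.63 clamp -38.5 12.9 57.7
[(0.55, array([248.30601093, 190.70491803]))] [222.57763975 198.82608696]
```

View pics/g_side.png

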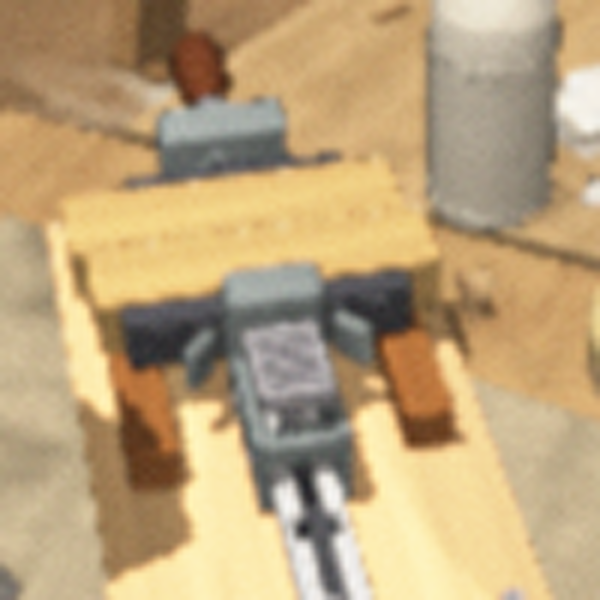

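View pics/g_old.png

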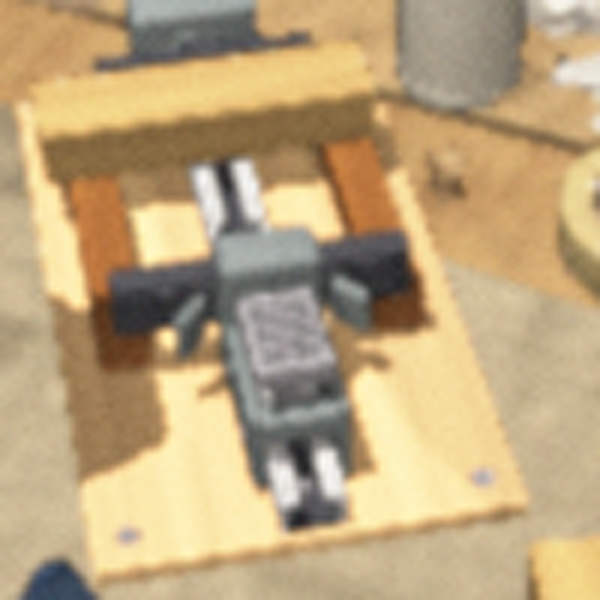

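```bash
python3 - <<'E'
from h import *
s=look('side'); new=cv2.cvtColor(s['img'],cv2.COLOR_RGB2GRAY).astype('float32'); old=cv2.cvtColor(cv2.imread('pics/side0.png'),cv2.COLOR_BGR2GRAY).astype('float32')
u=np.array([np.cos(np.radians(80.3)),np.sin(np.radians(80.3)),0]);v=np.array([-u[1],u[0],0]);O=np.array([562.5,-70.1,0])
def score(xr,yr,z,t,dz):
    X,Y=np.meshgrid(np.arange(*xr,1.),np.arange(*yr,1.)); 
    def samp(im,off):
        P=O+(X[...,None])*u+Y[...,None]*v+off; p=(P@s['R'].T+s['t'])@s['intrinsics'].T; p=(p[...,:2]/p[...,2:]).astype('float32')
        return cv2.remap(im,p[...,0],p[...,1],cv2.INTER_CUBIC).ravel()
    a=samp(old,np.array([0,0,z])); b=samp(new,np.array([0,0,z-dz])+t*u); return np.corrcoef(a,b)[0,1]
T=np.arange(50,62,.5)
for nm,xr,yr,z in (('hood top',(-104,-70),(-30,30),85),('body rear/frame',(-165,-146),(-25,25),60),('tab',(-143,-100),(-14,14),70)):
    best=sorted([(score(xr,yr,z,t,0),t) for t in T])[::-1][:3]; print(nm,[(round(float(a),3),b) for a,b in best])
for t in (54,55,56,57): print(t,[(dz,round(float(score((-143,-100),(-14,14),70,t,dz)),3)) for dz in (-2,-1,0,1,2,3,4,5)])
E
```

```text
hood top [(0.844, np.float64(53.5)), (0.844, np.float64(54.0)), (0.842, np.float64(53.0))]
body rear/frame [(0.979, np.float64(53.5)), (0.978, np.float64(54.0)), (0.975, np.float64(53.0))]
tab [(0.721, np.float64(54.5)), (0.72, np.float64(55.0)), (0.708, np.float64(54.0))]
54 [(-2, 0.674), (-1, 0.732), (0, 0.708), (1, 0.615), (2, 0.478), (3, 0.329), (4, 0.196), (5, 0.094)]
55 [(-2, 0.563), (-1, 0.676), (0, 0.72), (1, 0.683), (2, 0.579), (3, 0.438), (4, 0.292), (5, 0.165)]
56 [(-2, 0.426), (-1, 0.567), (0, 0.672), (1, 0.703), (2, 0.652), (3, 0.54), (4, 0.399), (5, 0.256)]
57 [(-2, 0.294), (-1, 0.427), (0, 0.566), (1, 0.662), (2, 0.68), (3, 0.618), (4, 0.501), (5, 0.36)]
```

```bash
python3 -c "
from h import *
print(manip.finish_job()); st()"
```

```text
the job is handed in; nothing more can be done
None
the job is handed in; nothing more can be done
```

I laid the loose strip flat on the bearers beside the other one. Then I pressed the tab down, slid the jaw up until it stopped firm, and released the tab. I handed the job in at about 21 s, with the arm well clear of everything; no verdict was reported.

- **Jaw travel:** comparing the side pictures before and after gives 53.5–54.5 mm. The networks' points gave a wider spread, 51–58 mm. The jaw stayed put under a 17 N push against the hood wall.
- **Tab:** it matches its starting height best, to within about 1 mm, so it looks fully up and latched. I judged this from the pictures and did not tug the jaw to test it.
- **Strips:** the top picture shows them flat, parallel and closed together, with their ends level to about 5–8 mm. I did not measure the gap; only a thin seam shows between them.

The fingers dragged the jaw by friction on the tab for most of the slide. They then slid forward on the tab to the hood wall for the final push.

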